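# Put the flour filling funnels away by size

### The job

Put the four white filling funnels away, one at a time from the largest to the smallest: each goes mouth down, spout up, into the round tray of its own size (largest funnel in the largest tray, and so on), standing flat inside the rim. Carry each one and set it down, do not drop it, and leave the glass jar and the tin where they stand.

Things in the scene. Friction and masses are not known exactly. Their poses are not given: they have to be found in the camera images.
- funnel_xl_center (a point): the largest white plastic filling funnel, standing mouth down with its spout straight up; round about its own z axis (up). Height 108 mm; mouth (bottom) diameter 110 with a 10 mm high band, then a cone that ends 55 mm above the bottom, then a straight spout of diameter 38 mm up to the top: grip the spout. About 200 g. The point is on the axis, half-way up (54 mm above the bottom)
- funnel_l_center (a point): the second largest white plastic filling funnel, standing mouth down with its spout straight up; round about its own z axis (up). Height 98 mm; mouth (bottom) diameter 90 with a 10 mm high band, then a cone that ends 47 mm above the bottom, then a straight spout of diameter 30 mm up to the top: grip the spout. About 150 g. The point is on the axis, half-way up (49 mm above the bottom)
- funnel_m_center (a point): the second smallest white plastic filling funnel, standing mouth down with its spout straight up; round about its own z axis (up). Height 88 mm; mouth (bottom) diameter 72 with a 10 mm high band, then a cone that ends 40 mm above the bottom, then a straight spout of diameter 23 mm up to the top: grip the spout. About 110 g. The point is on the axis, half-way up (44 mm above the bottom)
- funnel_s_center (a point): the smallest white plastic filling funnel, standing mouth down with its spout straight up; round about its own z axis (up). Height 78 mm; mouth (bottom) diameter 54 with a 10 mm high band, then a cone that ends 32 mm above the bottom, then a straight spout of diameter 16 mm up to the top: grip the spout. About 70 g. The point is on the axis, half-way up (39 mm above the bottom)
- tray_xl: the largest round tray, dark steel, fixed to the bench: inner diameter 126 mm, outer 132 mm, rim 12 mm high over the bench, floor 4 mm thick (its top 4 mm above the bench). Origin at the centre of its underside, z up
- tray_l: the second largest round tray, dark steel, fixed to the bench: inner diameter 106 mm, outer 112 mm, rim 12 mm high over the bench, floor 4 mm thick (its top 4 mm above the bench). Origin at the centre of its underside, z up
- tray_m: the second smallest round tray, dark steel, fixed to the bench: inner diameter 88 mm, outer 94 mm, rim 12 mm high over the bench, floor 4 mm thick (its top 4 mm above the bench). Origin at the centre of its underside, z up
- tray_s: the smallest round tray, dark steel, fixed to the bench: inner diameter 70 mm, outer 76 mm, rim 12 mm high over the bench, floor 4 mm thick (its top 4 mm above the bench). Origin at the centre of its underside, z up
- jar: bystander: amber glass jar with a white lid, 60 mm diameter, 90 mm high, loose; origin at the centre of its underside
- tin: bystander: rectangular aluminium tin, 70 x 50 mm (its x, y), 75 mm high, loose; origin at the centre of its underside

How it is judged:
By the outcome, as a careful person would: the job done as asked, in the order asked, and still so for the second after the job is handed in, with the robot touching nothing.
It also fails if it takes over 102 s, if anything falls off the work surface, if the arm or the gripper's body presses on something with over 40 N, if the wrist force passes 120 N, or if a joint passes its speed limit or range.

### The arm

A 6-joint arm with a two-finger parallel gripper is mounted at the origin on the work surface. World frame = base frame: x ahead of the robot, y to its left, z up, the work surface at z = 0. Lengths are in mm, angles in rad, forces in N, time in s.
With the tool pointing down it reaches from about 350 to 875 mm from the base axis. Payload 15.5 kg.
Tool frame: the origin (TCP) lies midway between the tips of the shut fingers; the grasp point (between the pads) lies 19 mm behind it; z points along the fingers, y is the line along which they close (so a half turn about z gives the same grasp; the last joint's range is limited). The gripper opens to 85 mm and grips with 20 to 120 N. Pads are 22 mm wide; open, the fingers measure 114 mm over their backs; the gripper's body (76 mm by 85 mm) begins 54 mm behind the grasp point. The pads swing forward as they close: fully open they stand 13 mm farther back than shut.
Start: joints at [-1.429, 0.494, 1.345, -0, 1.302, -0.096], TCP at [146.622, -607.56, 231.277] pointing down, gripper open.
Joint ranges: [-2.91, 2.91], [-0.82, 2.16], [0.22, 2.67], [-1.22, 4.37], [0.12, 2.79], [-3.08, 3.08]. Speed limits (rad/s): [1.89, 1.89, 2.57, 3.01, 3.01, 3.01].

### API

Orientations are given as a unit quaternion [w, x, y, z].
In Python, from cell import arm gives the robot as it stands. The module is installed in compiled form; this text tells all that it offers.
- The arm moves only by the tool jog_arm, never from a script. Its argument "series" is a list that holds one entry, the list of rows, each a list of 7 numbers: the shift along the tool's x, y, z in mm, then the turn, a rotation vector about the tool's x, y, z in degrees, then the gripper command: -1 is fully open, 1 is shut, values between are in proportion. In form: [[[x, y, z, rx, ry, rz, jaw], ...]]. A call has 1 to 20 rows; each row shifts and turns the commanded pose from where the row before left it, along the tool's axes as they then stand; what a row does not reach is not made up. A row lasts 1/10 s, in which the tool goes at most 50 mm and 8.59 degrees, less where a joint would pass 70% of its speed; a pose out of reach is approached as far as the arm can. A call is refused whole if a number of a shift passes 50 or a number of a turn 8.59, either way. A call with a gripper value outside its range is refused whole. The fingers move at their own pace and stop on an object; "force" is the grip in N (left out, the last holds). Time passes only in rows, so rows that do not move let the fingers close. It gives the time, the measured TCP pose, the force, the opening and the grip force at its end, in the units of the state.
- arm.state(): the state, without advancing time (a new reading comes with each control period).
- arm.grab_frame(name): name is "scene" or "top" or "wrist"; returns (picture, depth): 420x560x3 uint8, red, green, blue; 420x560 float32, mm along the optical axis (not along the pixel's ray), 0 where there is no reading.
- arm.get_calibration(name): a dict with "intrinsics" (3x3 intrinsics, pixels), "position" and "rotation" of the camera in the world; the wrist camera has in their place "hand_eye" (4x4, takes a point from camera to tool coordinates, whose origin is the TCP and whose axes are the flange's). Camera axes: x right, y down, z forward; pixel columns grow to the right and rows downward; lengths in mm; the calibration is good to about 2 mm. A picture is of the moment at which its call begins: read the wrist's pose just before it. get_calibration takes no time and is no camera call.
- arm.sign_off(): hands the job in; it is judged then, once.
Trained networks look in the newest picture that a camera, given by its name, has taken for a name from the list of things; names that differ only in an ending like _2 or _b are one class to them, and where a whole thing is asked for, a point or a joint stands for the part that bears it (a point fixed in the world has none). Each returns a list of dicts, best first, with "confidence" (0 to 1); they miss things now and then, are a little off and sometimes report something else, mostly with a low value. They report only what shows in the picture. A call takes as long as a camera call.
- arm.boxes_of(thing, camera): "bbox" ([centre column, centre row, width, height] in pixels, round what is visible of it).
- arm.trace(thing, camera): "mask" (420x560 bool, what is visible of it) and "bbox" ([centre column, centre row, width, height] in pixels, round what is visible of it).
- arm.landmark_of(thing, camera): "position" ([column, row] in pixels: a listed point, or the origin of a listed thing).
The state is a dict: "t": time; "qpos": joint angles; "dq": joint speeds; "effort": joint torques, N m; "ee_pos": TCP position; "tcp_rot": TCP orientation; "ft_force": force on the tool from outside, world axes, zero at the start; "torque": the same for the moment, N m; "opening": finger opening in mm; "gripper_force": force on a finger pad.
Only numpy, scipy, OpenCV 4.12 (cv2) and the standard library are available. Lean on these libraries where they do the work, as an engineer would, in place of code of your own. Each camera call takes 0.05 s, during which the arm holds its last target. There are 200 camera calls.

## Working session

There is one attempt and no reset: what is moved stays moved. The work goes in short steps, Python scripts to look and compute and a tool call to move; the robot and the scene stay as the last step left them, time stands still between calls to the robot, and variables do not carry over. Pictures are saved under pics/ and viewed, at most 14 in all, crops included, and the job is handed in when it is done.

Besides the shell and the picture viewer there is one more tool, called after "Call:" as a command line: name --argument value ..., lists and objects as JSON in quotes. jog_arm: Moves the arm, as the interface text tells. Its arguments: {"type":"object","properties":{"series":{"type":"array","items":{"type":"array","items":{"type":"array","items":{"type":"number"}}}},"force":{"type":"number"}},"required":["series"]}

```bash
mkdir -p pics
python3 - <<'E'
from cell import arm
import cv2,numpy as np
np.set_printoptions(precision=3,suppress=True)
s=arm.state();print(s)
for n in("scene","top"):
    p,d=arm.grab_frame(n);cv2.imwrite(f"pics/{n}0.png",p[:,:,::-1]);np.save(f"{n}_d.npy",d)
    c=arm.get_calibration(n);print(n,c)
    for t in["funnel_xl_center","funnel_l_center","funnel_m_center","funnel_s_center","tray_xl","tray_l","tray_m","tray_s","jar","tin"]:
        print(t,[(round(x["confidence"],2),np.round(x["bbox"])) for x in arm.boxes_of(t,n)][:3])
E
```

```text
{'t': 0.0, 'qpos': array([-1.429,  0.494,  1.346, -0.   ,  1.303, -0.096]), 'dq': array([ 0.001,  0.002,  0.001,  0.001, -0.   ,  0.   ]), 'effort': array([  0.002, -88.216, -38.386,  -0.   ,   0.01 ,   0.   ]), 'ee_pos': array([ 146.579, -607.214,  230.717]), 'tcp_rot': array([-0.001,  0.993,  0.118, -0.   ]), 'ft_force': array([ 0.348, -0.431, -0.51 ]), 'torque': array([0.015, 0.036, 0.055]), 'gripper_force': 0.0, 'opening': 85.12159711217873}
scene {'intrinsics': array([[499.243,   0.   , 280.261],
       [  0.   , 499.243, 214.005],
       [  0.   ,   0.   ,   1.   ]]), 'position': array([1238.985, -744.197, 1211.788]), 'rotation': array([-0.335,  0.862,  0.352, -0.143])}
funnel_xl_center [(0.7, array([355., 197.,  32.,  37.]))]
funnel_l_center [(0.86, array([196., 247.,  29.,  32.]))]
funnel_m_center [(0.6, array([344., 233.,  29.,  28.]))]
funnel_s_center [(0.5, array([246., 238.,  16.,  21.]))]
tray_xl [(0.69, array([296., 213.,  38.,  30.]))]
tray_l [(0.94, array([243., 303.,  38.,  32.])), (0.92, array([182., 305.,  27.,  22.]))]
tray_m [(0.94, array([243., 303.,  38.,  32.]
[... 609 characters left out ...]
50., 155.,  29.,  26.]))]
funnel_s_center [(0.74, array([335., 234.,  20.,  20.]))]
tray_xl [(0.86, array([258., 225.,  54.,  55.]))]
tray_l [(0.73, array([397., 172.,  49.,  40.])), (0.69, array([124., 220.,  42.,  41.])), (0.59, array([451., 218.,  32.,  26.]))]
tray_m [(0.73, array([397., 172.,  49.,  40.])), (0.69, array([124., 220.,  42.,  41.])), (0.59, array([451., 218.,  32.,  26.]))]
tray_s [(0.73, array([397., 172.,  49.,  40.])), (0.69, array([124., 220.,  42.,  41.])), (0.59, array([451., 218.,  32.,  26.]))]
jar [(0.68, array([392., 267.,  40.,  34.])), (0.61, array([329., 156.,  27.,  29.]))]
tin [(0.95, array([178., 261.,  39.,  39.])), (0.33, array([195., 182.,  43.,  40.]))]
```

View pics/top0.png

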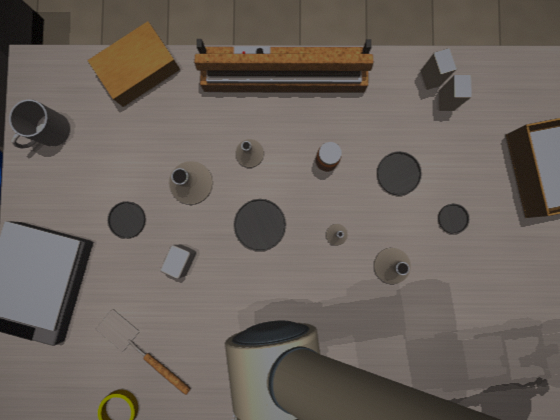

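View pics/scene0.png

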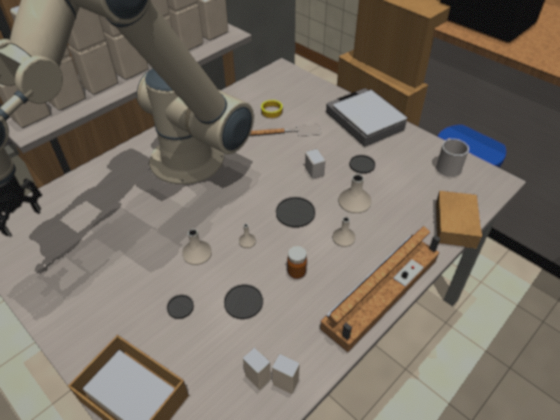

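Top view: XL funnel (187,182), L (394,262), M (249,152), S (337,234). Trays: XL (259,225), L (398,173), M (126,219), S (453,218). Jar (329,156), tin (178,261). The network confuses the tray sizes, but their pixel widths (54, 44, 38, 30) settle which is which.

```bash
cat > h.py <<'E'
from cell import arm
import cv2,numpy as np
from scipy.spatial.transform import Rotation as R
from scipy.optimize import least_squares
np.set_printoptions(precision=2,suppress=True)
F=dict(xl=(110,55,38,108),l=(90,47,30,98),m=(72,40,23,88),s=(54,32,16,78))
def rot(q): return R.from_quat(q,scalar_first=True).as_matrix()
def cam(n,state=None):
    c=arm.get_calibration(n);K=c["intrinsics"]
    if n=="wrist":
        T=np.eye(4);T[:3,:3]=rot(state["tcp_rot"]);T[:3,3]=state["ee_pos"];T=T@c["hand_eye"]
        return K,T[:3,:3],T[:3,3]
    return K,rot(c["rotation"]),c["position"]
def rays(K,Rm,uv): # uv Nx2
    uv=np.atleast_2d(uv).astype(float)
    return np.c_[(uv[:,0]-K[0,2])/K[0,0],(uv[:,1]-K[1,2])/K[1,1],np.ones(len(uv))]@Rm.T
def plane(K,Rm,p,uv,z):
    r=rays(K,Rm,uv);return p+r*((z-p[2])/r[:,2])[:,None]
def cloud(K,Rm,p,d):
    v,u=np.mgrid[:420,:560];return (p+rays(K,Rm,np.c_[u.ravel(),v.ravel()])*d.reshape(-1,1)).reshape(420,560,3)
def funnel(P,k,c0):
    D,hc,ds,H=F[k]
    def rad(z): return np.interp(z,[10,hc],[D/2,ds/2])
    Q=P.reshape(-1,3);ok=np.hypot(*(Q[:,:2]-c0).T)<D/2+15
    Q=Q[ok&(Q[:,2]>14)&(Q[:,2]<H+6)]
    f=lambda c:np.hypot(*(Q[:,:2]-c[:2]).T)-rad(Q[:,2]-c[2])
    s=least_squares(f,[*c0,0],loss="soft_l1",f_scale=3)
    return s.x,len(Q),np.median(abs(s.fun))
E
python3 - <<'E'
from h import *
d=np.load("top_d.npy");K,Rm,p=cam("top");P=cloud(K,Rm,p,d)
g=cv2.cvtColor(cv2.imread("pics/top0.png"),cv2.COLOR_BGR2GRAY)
print("bench z",np.median(P[190:200,280:300,2]),P[190:200,280:300,2].std())
d2=np.load("scene_d.npy");K2,R2,p2=cam("scene");P2=cloud(K2,R2,p2,d2)
for k,uv in dict(xl=(189,182),l=(393,265),m=(249,153),s=(337,234)).items():
    c0=plane(K,Rm,p,uv,25)[0,:2]
    print("funnel",k,*funnel(P,k,c0),"| scene",*funnel(P2,k,c0))
for k,uv,D in(("xl",(259,225),132),("l",(398,173),112),("m",(126,219),94),("s",(453,218),76)):
    r=40;u,v=uv;w=g[v-r:v+r,u-r:u+r];t,m=cv2.threshold(w,0,255,cv2.THRESH_BINARY_INV+cv2.THRESH_OTSU)
    n,l,st,ce=cv2.connectedComponentsWithStats(m);i=l[r,r];m=(l==i).astype(np.uint8)
    cn=max(cv2.findContours(m,0,cv2.CHAIN_APPROX_NONE)[0],key=cv2.contourArea)[:,0]+[u-r,v-r]
    X=plane(K,Rm,p,cn,6)[:,:2].astype(np.float32);c,ax,_=cv2.fitEllipse(X)
    print("tray",k,np.array(c),np.array(ax),D)
for k,uv in dict(jar=(329,151),tin=(180,258)).items():
    u,v=uv;print(k,P[v-3:v+4,u-3:u+4].reshape(-1,3).mean(0))
E
```

```text
bench z 0.03280441144613633 1.9276720490317805
funnel xl [580.96 260.4    0.05] 1293 1.0480879543973138 | scene [583.71 257.39  -0.06] 687 2.241232454237913
funnel l [ 373.3  -251.07   -0.37] 873 0.965525936894899 | scene [ 375.92 -254.12   -0.11] 568 1.888167199048974
funnel m [657.64 110.58  -0.17] 508 1.0506628829275542 | scene [660.34 107.07   0.38] 345 1.8724806137152186
funnel s [ 450.63 -111.88   -0.02] 270 0.9774890236068208 | scene [ 454.23 -115.27   -0.25] 187 1.860000008831678
tray xl [473.58  81.75] [129.63 132.18] 132
tray l [ 606.08 -271.58] [110.28 115.05] 112
tray m [484.43 420.58] [93.24 96.2 ] 94
tray s [ 491.38 -407.37] [75.94 78.81] 76
jar [644.51 -86.66  89.32]
tin [392.8  256.61  94.17]
```

```bash
cat >> h.py <<'E'
def go(*target):
    s=arm.state();v=rot(s["tcp_rot"]).T@(np.array(target)-s["ee_pos"]);n=np.linalg.norm(v)
    print("t",s["t"],"tool delta",v,"len",n,"rows40",n/40);return v
E
python3 - <<'E'
from h import *
print(arm.get_calibration("wrist"));go(581,258,230);print(rot(arm.state()["tcp_rot"]))
E
```

```text
{'intrinsics': array([[316.7 ,   0.  , 281.31],
       [  0.  , 316.7 , 209.83],
       [  0.  ,   0.  ,   1.  ]]), 'hand_eye': array([[  -0.  ,   -0.96,   -0.26,   65.87],
       [   1.  ,   -0.  ,   -0.  ,    0.52],
       [   0.  ,   -0.26,    0.96, -142.45],
       [   0.  ,    0.  ,    0.  ,    1.  ]])}
t 1.1 tool delta [ 625.32 -739.48    1.29] len 968.4281649227277 rows40 24.21070412306819
[[ 0.97  0.23 -0.  ]
 [ 0.23 -0.97  0.  ]
 [-0.   -0.   -1.  ]]
```

Call:
jog_arm --series '[[[26,-31,0,0,0,0,-1],[26,-31,0,0,0,0,-1],[26,-31,0,0,0,0,-1],[26,-31,0,0,0,0,-1],[26,-31,0,0,0,0,-1],[26,-31,0,0,0,0,-1],[26,-31,0,0,0,0,-1],[26,-31,0,0,0,0,-1],[26,-31,0,0,0,0,-1],[26,-31,0,0,0,0,-1],[26,-31,0,0,0,0,-1],[26,-31,0,0,0,0,-1],[26,-31,0,0,0,0,-1],[26,-31,0,0,0,0,-1],[26,-31,0,0,0,0,-1],[26,-31,0,0,0,0,-1],[26,-31,0,0,0,0,-1],[26,-31,0,0,0,0,-1],[26,-31,0,0,0,0,-1],[26,-31,0,0,0,0,-1]]]'

```text
t: 3.1
ee_pos: [507.2, 118.9, 231.4]
tcp_rot: [0.0, 0.993, 0.118, 0.0]
ft_force: [1.0, -0.2, -0.3]
opening: 85.4
gripper_force: 0.0
```

Call:
jog_arm --series '[[[26,-31,0,0,0,0,-1],[26,-31,0,0,0,0,-1],[26,-31,0,0,0,0,-1],[13,-15,0,0,0,0,-1],[0,0,0,0,0,0,-1],[0,0,0,0,0,0,-1]]]'

```text
t: 3.7
ee_pos: [569.5, 243.4, 231.0]
tcp_rot: [0.0, 0.993, 0.118, -0.0]
ft_force: [-0.3, -0.7, 0.4]
opening: 85.0
gripper_force: 0.0
```

```bash
cat >> h.py <<'E'
def look(k,c0,name=None):
    s=arm.state();p,d=arm.grab_frame("wrist")
    if name: cv2.imwrite(f"pics/{name}.png",p[:,:,::-1])
    K,Rm,o=cam("wrist",s);P=cloud(K,Rm,o,d)
    # drop gripper pixels: only keep points nearer to the cone
    print("TCP",s["ee_pos"],"t",s["t"]);print("wrist funnel",k,*funnel(P,k,np.array(c0)))
    return p,d,P
E
python3 - <<'E'
from h import *
look("xl",(581,259),"w1"); print(arm.state()["tcp_rot"],arm.state()["qpos"])
E
```

```text
TCP [569.48 243.37 231.  ] t 3.7
wrist funnel xl [581.94 256.55  -0.41] 6397 0.4894822265756176
[ 0.    0.99  0.12 -0.  ] [ 0.31  0.49  1.36 -0.    1.3   1.64]
```

View pics/w1.png

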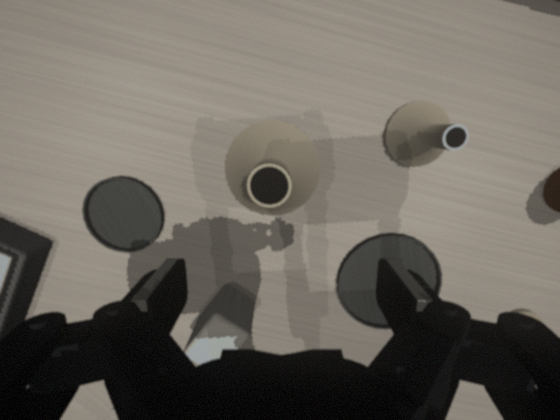

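The wrist view shows the XL funnel (270,165), M funnel (415,135), M tray (125,213) and XL tray (388,280). It agrees with the overhead fit to about 3 mm. I'll use the same picture to refine the trays and the M funnel.

```bash
cat >> h.py <<'E'
def tray(p,s,D,c0,camn="wrist"):
    K,Rm,o=cam(camn,s);g=cv2.GaussianBlur(cv2.cvtColor(p,cv2.COLOR_RGB2GRAY),(3,3),0)
    v,u=np.nonzero(cv2.Canny(g,25,60));X=plane(K,Rm,o,np.c_[u,v],6)[:,:2]
    e=abs(np.hypot(*(X-c0).T)-D/2)<9;X=X[e]
    f=lambda c:np.hypot(*(X-c).T)-D/2
    r=least_squares(f,c0,loss="cauchy",f_scale=1);print("tray",D,r.x,len(X),"med",np.median(abs(r.fun)))
E
python3 - <<'E'
from h import *
s=arm.state();p,d,P=look("xl",(582,257));print("m",*funnel(P,"m",np.array((659,109.))))
tray(p,s,132,np.array((475,80.)));tray(p,s,94,np.array((486,419.)))
go(582,256.5,230)
pt=cv2.imread("pics/top0.png")[:,:,::-1].copy()
for D,c in((132,(473,82)),(112,(606,-272)),(94,(484,420)),(76,(491,-407))):tray(pt,None,D,np.array(c,float),"top")
E
```

```text
TCP [569.36 242.87 231.15] t 3.75
wrist funnel xl [581.92 256.57  -0.44] 6387 0.48009312162793094
m [658.71 106.76  -0.42] 3234 0.468145919030194
tray 132 [475.4   80.84] 573 med 2.6234135345243175
tray 94 [483.85 420.11] 505 med 1.5314677410345823
t 3.8 tool delta [ 15.54 -10.56   1.29] len 18.83300099994086 rows40 0.4708250249985215
tray 132 [473.4   81.94] 203 med 0.8044855106859501
tray 112 [ 605.71 -270.61] 198 med 1.660458286594963
tray 94 [484.5 420.3] 157 med 1.3820020139017188
tray 76 [ 491.13 -406.44] 151 med 1.9496098586503763
```

Call:
jog_arm --series '[[[15.5,-10.5,0,0,0,0,-1],[0,0,30,0,0,0,-1],[0,0,30,0,0,0,-1],[0,0,30,0,0,0,-1],[0,0,30,0,0,0,-1],[0,0,20,0,0,0,-1],[0,0,15,0,0,0,-1],[0,0,10,0,0,0,-1],[0,0,0,0,0,0,-1],[0,0,0,0,0,0,1],[0,0,0,0,0,0,1],[0,0,0,0,0,0,1],[0,0,0,0,0,0,1],[0,0,0,0,0,0,1],[0,0,0,0,0,0,1],[0,0,0,0,0,0,1],[0,0,0,0,0,0,1]]]' --force 45

```text
t: 5.5
ee_pos: [582.8, 257.5, 67.2]
tcp_rot: [-0.0, 0.993, 0.118, 0.001]
ft_force: [-1.0, -0.7, 8.1]
opening: 37.0
gripper_force: 44.5
```

Call:
jog_arm --series '[[[0,0,-5,0,0,0,1],[0,0,-15,0,0,0,1],[0,0,-20,0,0,0,1],[0,0,-20,0,0,0,1],[0,0,-20,0,0,0,1],[-10,10,0,0,0,0,1],[-20,20,0,0,0,0,1],[-25,25,0,0,0,0,1],[-25,25,0,0,0,0,1],[-25,25,0,0,0,0,1],[-20,20,0,0,0,0,1],[-15,14,0,0,0,0,1],[-6.5,6.5,0,0,0,0,1],[0,0,0,0,0,0,1],[0,0,0,0,0,0,1]]]'

```text
t: 7.0
ee_pos: [475.0, 82.0, 146.8]
tcp_rot: [-0.0, 0.993, 0.118, 0.001]
ft_force: [0.1, 0.6, -2.3]
opening: 37.0
gripper_force: 45.5
```

```bash
cat >> h.py <<'E'
def held(k,name=None,D=None,c0=None):
    s=arm.state();p,d=arm.grab_frame("wrist");K,Rm,o=cam("wrist",s);P=cloud(K,Rm,o,d).reshape(-1,3)
    if name: cv2.imwrite(f"pics/{name}.png",p[:,:,::-1])
    Dm,hc,ds,H=F[k];z0=s["ee_pos"][2]
    P=P[(np.hypot(*(P[:,:2]-s["ee_pos"][:2]).T)<Dm/2+8)&(P[:,2]<z0-5)&(P[:,2]>z0-hc-10)&(P[:,2]>25)]
    Rw=lambda c:np.c_[P[:,0]-c[0],P[:,1]-c[1]]
    f=lambda c:np.hypot(*Rw(c).T)-np.interp(P[:,2]-c[2],[0,10,hc],[Dm/2,Dm/2,ds/2])
    r=least_squares(f,[*s["ee_pos"][:2],z0-hc-10],loss="soft_l1",f_scale=2)
    print("t",s["t"],"TCP",s["ee_pos"],"op",s["opening"],"held bottom centre",r.x,len(P),np.median(abs(r.fun)))
    if D: tray(p,s,D,np.array(c0,float))
E
python3 - <<'E'
from h import *
held("xl","w2",132,(474.5,81.5))
E
```

```text
t 7.0 TCP [474.98  81.95 146.79] op 37.036378616450406 held bottom centre [474.02  81.07  79.15] 13579 0.32353866910547424
tray 132 [474.22  78.91] 721 med 3.367826514378052
```

View pics/w2.png

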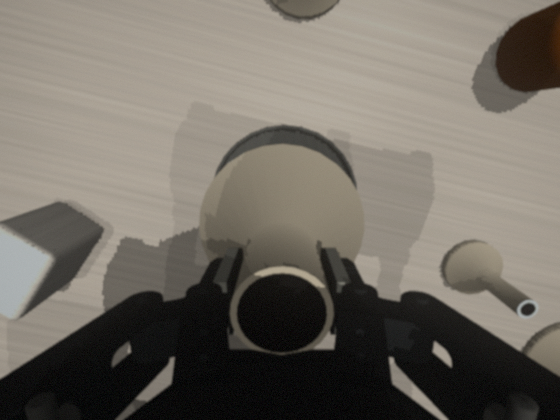

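The XL funnel is held upright between the pads at (280,230), with the tray rim showing right behind it. The bottom is centred within about 1 mm at z=79, so it needs to come down 75 mm.

Call:
jog_arm --series '[[[0,0,10,0,0,0,1],[0,0,20,0,0,0,1],[0,0,20,0,0,0,1],[0,0,12,0,0,0,1],[0,0,5,0,0,0,1],[0,0,3,0,0,0,1],[0,0,2,0,0,0,1],[0,0,1,0,0,0,1],[0,0,1,0,0,0,1],[0,0,0,0,0,0,1],[0,0,0,0,0,0,1]]]'

```text
t: 8.15
ee_pos: [474.2, 81.5, 72.5]
tcp_rot: [0.0, 0.993, 0.118, 0.0]
ft_force: [0.1, -0.1, -2.2]
opening: 37.1
gripper_force: 45.5
```

Call:
jog_arm --series '[[[0,0,0.7,0,0,0,1],[0,0,0.5,0,0,0,1],[0,0,0,0,0,0,1]]]'

```text
t: 8.45
ee_pos: [474.1, 81.5, 71.2]
tcp_rot: [0.0, 0.993, 0.118, 0.0]
ft_force: [-1.2, -0.2, 2.2]
opening: 37.4
gripper_force: 46.1
```

Call:
jog_arm --series '[[[0,0,0,0,0,0,0.3],[0,0,0,0,0,0,-1],[0,0,0,0,0,0,-1],[0,0,0,0,0,0,-1],[0,0,0,0,0,0,-1],[0,0,0,0,0,0,-1],[0,0,-5,0,0,0,-1],[0,0,-15,0,0,0,-1],[0,0,-30,0,0,0,-1],[0,0,-40,0,0,0,-1],[0,0,-30,0,0,0,-1]]]'

```text
t: 9.55
ee_pos: [474.2, 81.5, 193.4]
tcp_rot: [0.0, 0.993, 0.118, 0.001]
ft_force: [0.9, -0.2, 0.1]
opening: 85.6
gripper_force: 0.0
```

Call:
jog_arm --series '[[[-17.7,30,-4,0,0,0,-1],[-17.7,30,-4,0,0,0,-1],[-17.7,30,-4,0,0,0,-1],[-17.7,30,-4,0,0,0,-1],[-17.7,30,-4,0,0,0,-1],[-17.7,30,-4,0,0,0,-1],[-17.7,30,-4,0,0,0,-1],[-17.7,30,-4,0,0,0,-1],[-17.7,30,-4,0,0,0,-1],[-17.7,30,-4,0,0,0,-1],[0,0,0,0,0,0,-1],[0,0,0,0,0,0,-1]]]'

```text
t: 10.75
ee_pos: [372.1, -252.0, 231.3]
tcp_rot: [-0.0, 0.993, 0.117, 0.0]
ft_force: [-0.2, 0.7, 0.9]
opening: 85.3
gripper_force: 0.0
```

Run:
```python
from h import *
p,d,P=look("l",(374.6,-252.6),"w3");
print("s",*funnel(P,"s",np.array((452.,-113.))))
p,d=arm.grab_frame("top");cv2.imwrite("pics/t1.png",p[:,:,::-1]);K,Rm,o=cam("top");P=cloud(K,Rm,o,d)
print("xl placed (top cam)",*funnel(P,"xl",np.array((474.,81.))))
```

```text
TCP [ 372.07 -251.99  231.28] t 10.75
wrist funnel l [ 374.3  -254.85   -0.44] 4004 0.4752579864473425
s [ 451.7  -115.68   -0.36] 1811 0.46278591187966356
xl placed (top cam) [472.23  84.34   4.03] 1444 1.0026559284081067
```

View pics/t1.png

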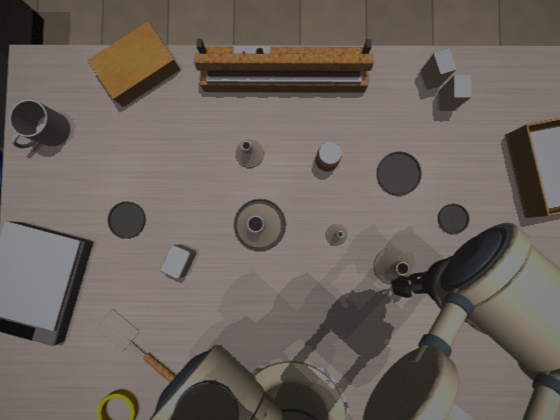

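XL stands flat in its tray: (258,224), fitted base at z=4.0. The top camera reads about (-1, +3.8) mm off from the wrist camera, and I'll correct the tray positions for that. Next, grasp L.

Call:
jog_arm --series '[[[1.4,3.3,0,0,0,0,-1],[0,0,30,0,0,0,-1],[0,0,35,0,0,0,-1],[0,0,35,0,0,0,-1],[0,0,30,0,0,0,-1],[0,0,20,0,0,0,-1],[0,0,15,0,0,0,-1],[0,0,8,0,0,0,-1],[0,0,0,0,0,0,-1],[0,0,0,0,0,0,1],[0,0,0,0,0,0,1],[0,0,0,0,0,0,1],[0,0,0,0,0,0,1],[0,0,0,0,0,0,1],[0,0,0,0,0,0,1],[0,0,0,0,0,0,1],[0,0,0,0,0,0,1]]]' --force 40

```text
t: 12.55
ee_pos: [374.8, -254.7, 58.5]
tcp_rot: [0.0, 0.993, 0.118, 0.0]
ft_force: [-0.4, 1.4, 8.2]
opening: 29.2
gripper_force: 39.8
```

Call:
jog_arm --series '[[[0,0,-5,0,0,0,1],[0,0,-15,0,0,0,1],[0,0,-20,0,0,0,1],[0,0,-20,0,0,0,1],[0,0,-20,0,0,0,1],[10,3.4,0,0,0,0,1],[25,8.4,0,0,0,0,1],[35,11.7,0,0,0,0,1],[40,13.4,0,0,0,0,1],[40,13.4,0,0,0,0,1],[35,11.7,0,0,0,0,1],[20,6.7,0,0,0,0,1],[12,4,0,0,0,0,1],[4,1.3,0,0,0,0,1],[0,0,0,0,0,0,1],[0,0,0,0,0,0,1]]]'

```text
t: 14.15
ee_pos: [606.0, -274.4, 137.6]
tcp_rot: [-0.0, 0.993, 0.118, -0.0]
ft_force: [0.3, -0.3, -0.2]
opening: 28.7
gripper_force: 39.7
```

Run:
```python
from h import *
held("l","w4",112,(606.9,-275))
```

```text
t 14.15 TCP [ 606.01 -274.43  137.59] op 28.70694335541175 held bottom centre [ 605.35 -274.77   78.7 ] 9959 0.34342457300764195
tray 112 [ 607.33 -275.02] 707 med 3.7399415456139167
```

View pics/w4.png

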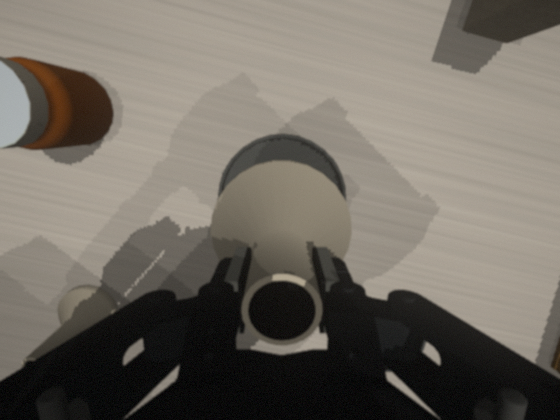

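The L funnel is held upright (280,220), with its tray's rim evenly behind it at (282,165). It is about 1.5 mm short in x, so I'll correct that and lower.

Call:
jog_arm --series '[[[1.5,0,10,0,0,0,1],[0,0,20,0,0,0,1],[0,0,20,0,0,0,1],[0,0,12,0,0,0,1],[0,0,5,0,0,0,1],[0,0,3,0,0,0,1],[0,0,2,0,0,0,1],[0,0,1,0,0,0,1],[0,0,1,0,0,0,1],[0,0,0.7,0,0,0,1],[0,0,0,0,0,0,1],[0,0,0,0,0,0,1]]]'

```text
t: 15.4
ee_pos: [608.3, -274.3, 63.5]
tcp_rot: [0.0, 0.993, 0.118, 0.0]
ft_force: [-0.5, 0.7, -1.2]
opening: 29.3
gripper_force: 39.7
```

Call:
jog_arm --series '[[[0,0,0.6,0,0,0,1],[0,0,0.5,0,0,0,1],[0,0,0,0,0,0,1]]]'

```text
t: 15.7
ee_pos: [608.3, -274.3, 62.6]
tcp_rot: [0.0, 0.993, 0.118, 0.0]
ft_force: [-1.3, 1.3, 4.6]
opening: 29.3
gripper_force: 40.2
```

Call:
jog_arm --series '[[[0,0,0,0,0,0,0.3],[0,0,0,0,0,0,-1],[0,0,0,0,0,0,-1],[0,0,0,0,0,0,-1],[0,0,0,0,0,0,-1],[0,0,0,0,0,0,-1],[0,0,-5,0,0,0,-1],[0,0,-15,0,0,0,-1],[0,0,-30,0,0,0,-1],[0,0,-40,0,0,0,-1],[0,0,-40,0,0,0,-1]]]'

```text
t: 16.8
ee_pos: [608.0, -274.2, 194.9]
tcp_rot: [0.0, 0.993, 0.118, 0.0]
ft_force: [-0.4, -0.3, 0.9]
opening: 85.7
gripper_force: 0.0
```

Call:
jog_arm --series '[[[11.5,-29.9,-4,0,0,0,-1],[11.5,-29.9,-4,0,0,0,-1],[11.5,-29.9,-4,0,0,0,-1],[11.5,-29.9,-4,0,0,0,-1],[11.5,-29.9,-4,0,0,0,-1],[11.5,-29.9,-4,0,0,0,-1],[11.5,-29.9,-4,0,0,0,-1],[11.5,-29.9,-4,0,0,0,-1],[11.5,-29.9,-4,0,0,0,-1],[11.5,-29.9,-4,0,0,0,-1],[11.5,-29.9,-4,0,0,0,-1],[11.5,-29.9,0,0,0,0,-1],[0,0,0,0,0,0,-1],[0,0,0,0,0,0,-1]]]'

```text
t: 18.2
ee_pos: [658.1, 107.4, 237.3]
tcp_rot: [0.0, 0.993, 0.119, 0.0]
ft_force: [0.0, -0.1, -0.7]
opening: 85.4
gripper_force: 0.0
```

Run:
```python
from h import *
look("m",(658.7,106.8),"w5")
p,d=arm.grab_frame("top");K,Rm,o=cam("top");P=cloud(K,Rm,o,d)
print("l placed (top cam)",*funnel(P,"l",np.array((606.,-271.))))
```

```text
TCP [658.13 107.37 237.27] t 18.2
wrist funnel m [658.7  106.85  -0.45] 2355 0.48247266731015515
l placed (top cam) [ 606.83 -270.87    3.4 ] 952 1.046952732275912
```

L is seated centrally in its tray. Now grasp M.

Call:
jog_arm --series '[[[0.5,0.6,10,0,0,0,-1],[0,0,30,0,0,0,-1],[0,0,35,0,0,0,-1],[0,0,35,0,0,0,-1],[0,0,35,0,0,0,-1],[0,0,22,0,0,0,-1],[0,0,14,0,0,0,-1],[0,0,8,0,0,0,-1],[0,0,0,0,0,0,-1],[0,0,0,0,0,0,1],[0,0,0,0,0,0,1],[0,0,0,0,0,0,1],[0,0,0,0,0,0,1],[0,0,0,0,0,0,1],[0,0,0,0,0,0,1],[0,0,0,0,0,0,1],[0,0,0,0,0,0,1]]]' --force 35

```text
t: 20.0
ee_pos: [659.0, 106.5, 47.6]
tcp_rot: [-0.0, 0.993, 0.118, 0.0]
ft_force: [-0.6, 1.9, 5.8]
opening: 22.0
gripper_force: 36.0
```

Call:
jog_arm --series '[[[0,0,-5,0,0,0,1],[0,0,-15,0,0,0,1],[0,0,-20,0,0,0,1],[0,0,-20,0,0,0,1],[0,0,-20,0,0,0,1],[-2.8,-10,0,0,0,0,1],[-7,-25,0,0,0,0,1],[-9.8,-35,0,0,0,0,1],[-11.2,-40,0,0,0,0,1],[-12.6,-45,0,0,0,0,1],[-12.6,-45,0,0,0,0,1],[-12.6,-45,0,0,0,0,1],[-11.2,-40,0,0,0,0,1],[-8.4,-30,0,0,0,0,1],[-4.8,-17,0,0,0,0,1],[-2.3,-8,0,0,0,0,1],[-0.7,-2,0,0,0,0,1],[0,0,0,0,0,0,1],[0,0,0,0,0,0,1]]]'

```text
t: 21.9
ee_pos: [485.9, 415.3, 127.2]
tcp_rot: [0.0, 0.993, 0.117, -0.0]
ft_force: [-0.2, 0.4, -1.8]
opening: 22.6
gripper_force: 35.4
```

Run:
```python
from h import *
held("m","w6",94,(485.5,416.5))
```

```text
t 21.9 TCP [485.94 415.3  127.22] op 22.609465343718476 held bottom centre [485.52 415.02  79.28] 6969 0.3560391638185365
tray 94 [485.24 418.18] 597 med 2.947299893556057
```

View pics/w6.png

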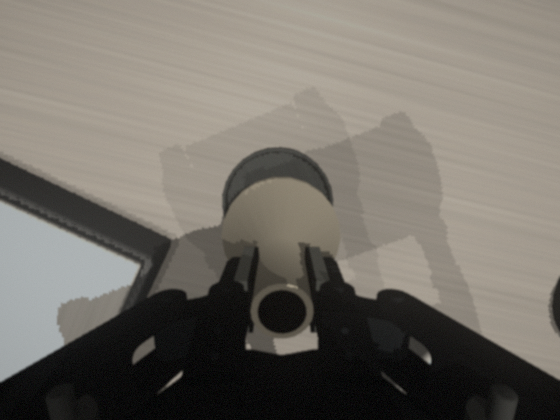

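M is held upright (281,225) with its tray rim at (277,170). It needs about 2 mm in +y. The box at left stands clear of the fingers.

Call:
jog_arm --series '[[[0.5,-2,10,0,0,0,1],[0,0,20,0,0,0,1],[0,0,20,0,0,0,1],[0,0,12,0,0,0,1],[0,0,5,0,0,0,1],[0,0,3,0,0,0,1],[0,0,2,0,0,0,1],[0,0,1,0,0,0,1],[0,0,1,0,0,0,1],[0,0,0.7,0,0,0,1],[0,0,0.5,0,0,0,1],[0,0,0,0,0,0,1],[0,0,0,0,0,0,1]]]'

```text
t: 23.25
ee_pos: [485.3, 418.4, 52.1]
tcp_rot: [-0.0, 0.993, 0.118, 0.0]
ft_force: [0.4, 0.4, -0.8]
opening: 22.2
gripper_force: 35.4
```

Call:
jog_arm --series '[[[0,0,0.6,0,0,0,1],[0,0,0,0,0,0,1],[0,0,0,0,0,0,1]]]'

```text
t: 23.55
ee_pos: [485.4, 418.5, 51.7]
tcp_rot: [-0.0, 0.993, 0.118, 0.0]
ft_force: [-0.5, 1.8, 0.9]
opening: 21.9
gripper_force: 35.6
```

Call:
jog_arm --series '[[[0,0,0,0,0,0,0.3],[0,0,0,0,0,0,-1],[0,0,0,0,0,0,-1],[0,0,0,0,0,0,-1],[0,0,0,0,0,0,-1],[0,0,0,0,0,0,-1],[0,0,-5,0,0,0,-1],[0,0,-15,0,0,0,-1],[0,0,-30,0,0,0,-1],[0,0,-40,0,0,0,-1],[0,0,-40,0,0,0,-1],[0,0,-40,0,0,0,-1]]]'

```text
t: 24.75
ee_pos: [485.1, 418.3, 224.6]
tcp_rot: [-0.0, 0.993, 0.118, 0.0]
ft_force: [0.0, 0.1, -0.5]
opening: 85.6
gripper_force: 0.0
```

Call:
jog_arm --series '[[[-10.5,34,0,0,0,0,-1],[-10.5,34,0,0,0,0,-1],[-10.5,34,0,0,0,0,-1],[-10.5,34,0,0,0,0,-1],[-10.5,34,0,0,0,0,-1],[-10.5,34,0,0,0,0,-1],[-10.5,34,0,0,0,0,-1],[-10.5,34,0,0,0,0,-1],[-10.5,34,0,0,0,0,-1],[-10.5,34,0,0,0,0,-1],[-10.5,34,0,0,0,0,-1],[-10.5,34,0,0,0,0,-1],[-10.5,34,0,0,0,0,-1],[-10.5,34,0,0,0,0,-1],[-10.5,34,0,0,0,0,-1],[0,0,0,0,0,0,-1],[0,0,0,0,0,0,-1]]]'

```text
t: 26.45
ee_pos: [451.8, -114.8, 222.3]
tcp_rot: [0.0, 0.993, 0.117, 0.0]
ft_force: [-0.1, -0.2, -0.3]
opening: 85.6
gripper_force: 0.0
```

Run:
```python
from h import *
look("s",(451.7,-115.7))
p,d=arm.grab_frame("top");K,Rm,o=cam("top");P=cloud(K,Rm,o,d)
print("m placed (top cam)",*funnel(P,"m",np.array((484.4,420.))))
go(451.7,-115.7,41)
```

```text
TCP [ 451.77 -114.84  222.32] t 26.45
wrist funnel s [ 451.7  -115.7    -0.48] 1312 0.4614230728712023
m placed (top cam) [484.25 422.19   4.41] 661 1.0559070395543095
t 26.55 tool delta [ -0.67   1.89 181.03] len 181.03891270109656 rows40 4.525972817527414
```

M is seated. Now grasp S.

Call:
jog_arm --series '[[[-0.3,1.2,10,0,0,0,-1],[0,0,30,0,0,0,-1],[0,0,35,0,0,0,-1],[0,0,35,0,0,0,-1],[0,0,30,0,0,0,-1],[0,0,20,0,0,0,-1],[0,0,13,0,0,0,-1],[0,0,7,0,0,0,-1],[0,0,0,0,0,0,-1],[0,0,0,0,0,0,1],[0,0,0,0,0,0,1],[0,0,0,0,0,0,1],[0,0,0,0,0,0,1],[0,0,0,0,0,0,1],[0,0,0,0,0,0,1],[0,0,0,0,0,0,1],[0,0,0,0,0,0,1],[0,0,0,0,0,0,1]]]' --force 30

```text
t: 28.35
ee_pos: [451.9, -115.6, 41.6]
tcp_rot: [0.0, 0.993, 0.118, 0.0]
ft_force: [-0.2, 0.9, 5.7]
opening: 15.4
gripper_force: 30.5
```

Call:
jog_arm --series '[[[0,0,-5,0,0,0,1],[0,0,-15,0,0,0,1],[0,0,-20,0,0,0,1],[0,0,-20,0,0,0,1],[0,0,-20,0,0,0,1],[-1,10,0,0,0,0,1],[-2.5,25,0,0,0,0,1],[-3.5,35,0,0,0,0,1],[-4,40,0,0,0,0,1],[-4,40,0,0,0,0,1],[-4,40,0,0,0,0,1],[-3.5,35,0,0,0,0,1],[-3,30,0,0,0,0,1],[-2,20,0,0,0,0,1],[-1.3,13,0,0,0,0,1],[-0.7,6,0,0,0,0,1],[-0.3,2,0,0,0,0,1],[0,0,0,0,0,0,1],[0,0,0,0,0,0,1]]]'

```text
t: 30.25
ee_pos: [492.3, -409.4, 121.5]
tcp_rot: [-0.0, 0.993, 0.118, -0.0]
ft_force: [0.8, 0.1, -1.8]
opening: 15.1
gripper_force: 29.8
```

Run:
```python
from h import *
held("s","w7",76,(492.3,-410.5))
```

```text
t 30.25 TCP [ 492.27 -409.39  121.5 ] op 15.068961353337615 held bottom centre [ 491.84 -409.81   79.49] 4254 0.3788264804711208
tray 76 [ 492.87 -410.16] 516 med 2.657743282687978
```

View pics/w7.png

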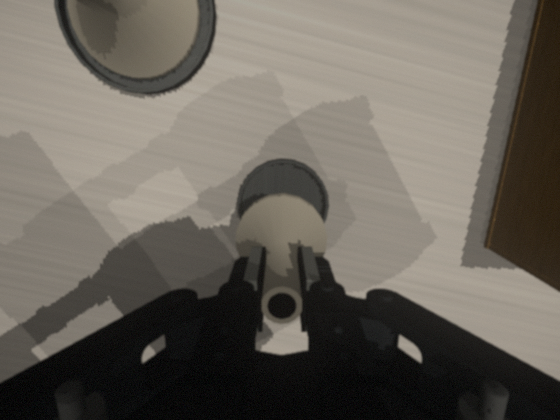

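S is held upright (281,225), centred on its tray (282,190) within about 1 mm. The L funnel sits centrally in its tray at top left. Lowering 76 mm.

Call:
jog_arm --series '[[[0.7,0.5,10,0,0,0,1],[0,0,20,0,0,0,1],[0,0,20,0,0,0,1],[0,0,12,0,0,0,1],[0,0,5,0,0,0,1],[0,0,3,0,0,0,1],[0,0,2,0,0,0,1],[0,0,1,0,0,0,1],[0,0,1,0,0,0,1],[0,0,0.7,0,0,0,1],[0,0,0.6,0,0,0,1],[0,0,0,0,0,0,1],[0,0,0,0,0,0,1]]]'

```text
t: 31.6
ee_pos: [493.1, -410.6, 46.2]
tcp_rot: [0.0, 0.993, 0.118, 0.0]
ft_force: [-0.1, -0.5, -1.1]
opening: 15.5
gripper_force: 29.8
```

Call:
jog_arm --series '[[[0,0,0.5,0,0,0,1],[0,0,0.4,0,0,0,1],[0,0,0,0,0,0,1]]]'

```text
t: 31.9
ee_pos: [493.2, -410.6, 45.7]
tcp_rot: [0.0, 0.993, 0.118, 0.0]
ft_force: [-1.9, 1.8, 6.7]
opening: 15.2
gripper_force: 30.7
```

Call:
jog_arm --series '[[[0,0,0,0,0,0,0.3],[0,0,0,0,0,0,-1],[0,0,0,0,0,0,-1],[0,0,0,0,0,0,-1],[0,0,0,0,0,0,-1],[0,0,0,0,0,0,-1],[0,0,-5,0,0,0,-1],[0,0,-15,0,0,0,-1],[0,0,-30,0,0,0,-1],[0,0,-40,0,0,0,-1],[0,0,-40,0,0,0,-1],[0,0,-40,0,0,0,-1]]]'

```text
t: 33.1
ee_pos: [492.9, -410.4, 218.3]
tcp_rot: [0.0, 0.993, 0.118, 0.0]
ft_force: [0.5, -1.6, -0.3]
opening: 85.1
gripper_force: 0.0
```

Call:
jog_arm --series '[[[-30,9,0,0,0,0,-1],[-30,9,0,0,0,0,-1],[-30,9,0,0,0,0,-1],[-30,9,0,0,0,0,-1],[-30,9,0,0,0,0,-1],[-30,9,0,0,0,0,-1],[-30,9,0,0,0,0,-1],[-30,9,0,0,0,0,-1],[-20,6,0,0,0,0,-1],[-10,3,0,0,0,0,-1],[0,0,0,0,0,0,-1],[0,0,0,0,0,0,-1]]]'

```text
t: 34.3
ee_pos: [250.3, -552.3, 215.7]
tcp_rot: [0.0, 0.993, 0.118, 0.0]
ft_force: [0.3, -0.6, 1.7]
opening: 85.3
gripper_force: 0.0
```

Run:
```python
from h import *
p,d=arm.grab_frame("top");K,Rm,o=cam("top");P=cloud(K,Rm,o,d)
cv2.imwrite("pics/t2.png",p[:,:,::-1])
for k,c in dict(xl=(473.5,82),l=(606,-271),m=(484.4,420.4),s=(491.2,-407)).items():print(k,c,*funnel(P,k,np.array(c,float)))
```

```text
xl (473.5, 82) [472.17  84.33   4.03] 1449 0.9738814100461042
l (606, -271) [ 606.91 -270.86    3.34] 956 1.009572949333828
m (484.4, 420.4) [484.33 422.04   4.53] 660 1.055631439149817
s (491.2, -407) [ 491.85 -407.26    3.35] 376 0.9521225130106838
```

View pics/t2.png

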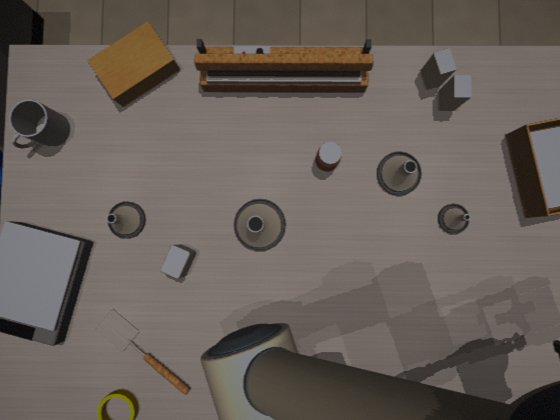

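All four funnels stand flat in their own trays: (258,225), (400,173), (126,219) and (454,218). The jar (329,156) and tin (178,261) have not moved.

```bash
python3 -c "
from cell import arm
print(arm.sign_off())"
```

```text
the job is handed in; nothing more can be done
None
```

All four funnels were set down in order from largest to smallest, each flat in its own tray, with the jar and tin left where they stood; the job was handed in at about 34 s.

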